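Clear the scrap-box flap and hold it open with its lever

TASK

The heavy steel flap of the film-scrap box has a small film tin lying on it. First push the tin gently with the fingers along the box, until it lies wholly off the flap on the fixed part of the box top; do not pick it up or tip it. Then press the long end of the lever all the way down to its stop, so that the lever (not your hand on the flap) raises the flap, and finish while still holding the lever down; leave the other things where they are.

Things in the scene. Friction and masses are not known exactly. Their poses are not given: they have to be found in the camera images.
- scrapbox: Fixed grey steel box, 220 mm wide (x=-110 to 110), from y=-155 to 170 mm. Origin at table level under the flap's hinge line, midway across; z up, +y along the box from the flap to the fixed top, -y towards the lever. Flap plate: 162 mm in x, y=-150 to 0, top at z=102 when shut, hinged at y=0, z=96. A foot plate 100 mm wide, 8 mm thick, lies under the lever out to y=-480.
- box_top (a point): Centre of the fixed flat part of the box top, on its surface: 220 mm (box x) by 168 mm (box y), 100 mm above the table, from the hinge (box y=2 mm) to the box's end (y=170 mm).
- lever_pivot (a point): Middle of the level pin, along the box's x, on which the lever turns: box y=-255 mm, 103 mm above the table. The two cheeks beside it reach 118 mm above the table, within 28 mm of the lever's mid plane and 18 mm either way in y. A stop post 50 mm high stands under the lever at box y=-387 mm.
- lever_pad (a point): Centre of the upper face of the square black rubber pad (46 x 46 mm) on the lever's long end. The lever is a bar 26 mm wide, 10 mm thick; the pad centre is 180 mm from the pin along the bar (towards box -y) and 12 mm above its mid line. The bar slopes 0.38 rad up to the pad at rest (pad 181 mm above the table) and 0.34 rad down at the stop (54 mm). Some 5 to 10 N move it.
- lever (a joint): Angle of the lever, rad: 0 at rest (long end up), grows as the long end is pressed down, 0.72 at its stop. Let go, it comes back up under the flap's weight. Its short end carries a roller, 80 mm from the pin, under the flap's tongue.
- flap (a joint): Angle of the flap, rad: 0 shut (flush with the box top), grows as it rises; about 0.30 when the lever is fully down. The flap weighs about 4.5 kg and falls shut by itself.
- flap_tongue (a point): Middle of the upper outer edge of the flap's tongue (44 mm wide, 205 mm from the hinge, over the lever's short end); 102 mm above the table when shut.
- tin: Round flat closed metal film tin, 74 mm across, 28.8 mm high, about 0.22 kg, lying loose on the shut flap. Origin at the centre of its underside, z up when upright.
- cement: Bystander: small brown bottle, 28 mm across, 62 mm high, standing on the fixed top of the box in a far (+x) corner. Origin at its underside.
- core: Bystander: black plastic film core (ring 50 mm across, 32 mm high) on the table on the robot's side of the lever. Origin at its underside.
- tape: Bystander: roll of white tape (ring 64 mm across, 19 mm high) on the table beyond the lever. Origin at its underside.
- loupe: Bystander: black magnifier, 44 mm across, 46 mm high, on the table beyond the lever. Origin at its underside.
- brush: Bystander: brush 150 mm long lying on the table behind the box. Origin about its middle.
- reel: Bystander: flat aluminium film reel, 124 mm across, 20 mm high, lying on the table behind the box. Origin at its underside.
- cup: Bystander: white plastic cup, 68 mm across, 85 mm high, on the table past the end of the box. Origin at its underside.
Things that resemble listed ones, but are neither listed nor needed, are in the scene too. Leave any red or yellow look-alike of the tin alone.

How it is judged:
On the way, in this order (a step that is already met when the one before it is completed fails the run):
1. the tin lies flat and still on the fixed box top, wholly off the flap, the flap still shut (y of tin in the frame of scrapbox between 0.037 and 0.136 m and x of tin in the frame of scrapbox between -0.078 and 0.078 m and z of tin in the frame of scrapbox between 0.094 and 0.106 m and angle between tin's own z axis and vertical below 0.1 rad and linear speed of tin below 0.03 m/s and value of joint flap below 0.04 rad), for 0.2 s.
2. the lever is pressed down to its stop and the flap is up (value of joint lever above 0.66 rad and value of joint flap above 0.27 rad), for 0.2 s.
At the end, for the whole second after the job is handed in: The robot's fingers still press the lever, which is down to its stop (joint above 0.66 of 0.72 rad) and the flap is up (above 0.27 rad); the tin lies upright and still on the fixed box top, wholly off the flap and not over the box's edges (all of step 2 and y of tin in the frame of scrapbox between 0.037 and 0.136 m and x of tin in the frame of scrapbox between -0.078 and 0.078 m and z of tin in the frame of scrapbox between 0.094 and 0.106 m and angle between tin's own z axis and vertical below 0.1 rad and linear speed of tin below 0.02 m/s and velocity of joint lever below 0.1 rad/s and contact force between the fingers and lever above 1 N); the arm keeps its last pose, push and grip.
It fails at once if the tin is lifted, dropped off the box, or tipped (z of tin in the frame of scrapbox above 0.112 m or z of tin in the frame of scrapbox below 0.09 m or angle between tin's own z axis and vertical above 0.3 rad).
It fails at once if the tin is squeezed or struck hard (over 15 N) (contact force between the fingers and tin above 15 N).
It fails at once if the flap is raised while the tin is still on it (value of joint flap above 0.08 rad and y of tin in the frame of scrapbox below 0.03 m).
It fails at once if the robot touches the flap while it is raised (value of joint flap above 0.06 rad and contact force between any of the arm, the fingers and flap above 0.5 N).
It fails at once if another thing is moved by more than 25 mm or knocked over (distance of any of cement, core, tape, loupe, brush, reel, cup from where it was at the start of the episode above 0.025 m or angle between any of cement, loupe, cup's own z axis and vertical above 0.5 rad).
It also fails if it takes over 51 s, if anything falls off the work surface, if the arm or the gripper's body presses on something with over 40 N, if the wrist force passes 120 N, or if a joint passes its speed limit or range.

ROBOT

A 6-joint arm with a two-finger parallel gripper is mounted at the origin on the work surface. World frame = base frame: x ahead of the robot, y to its left, z up, the work surface at z = 0. Lengths are in m, angles in rad, forces in N, time in s.
With the tool pointing down it reaches from about 0.35 to 0.975 m from the base axis. Payload 17.4 kg.
Tool frame: the origin (TCP) lies on the centre line of the jaws, within the pads' length; the fingertips stand 25 mm ahead of it and the grasp point (between the pads) lies 6 mm ahead of it; z points along the fingers, y is the direction in which the jaws open and shut (so a half turn about z gives the same grasp; the last joint's range is limited). The gripper opens to 85 mm and grips with 20 to 120 N. Pads are 22 mm wide; open, the fingers measure 114 mm over their backs; the gripper's body (76 mm by 85 mm) begins 54 mm behind the grasp point. The pads swing forward as they close: fully open they stand 13 mm farther back than shut.
Start: joints at [1.171, 0.116, 1.442, -0, 1.584, -0.038], TCP at [0.239, 0.631, 0.256] pointing down, gripper open.
Joint ranges: [-2.83, 2.83], [-0.83, 2.19], [0.07, 2.5], [-1.14, 4.28], [0.01, 3], [-2.97, 2.97]. Speed limits (rad/s): [1.89, 1.89, 2.22, 3.14, 3.14, 3.14].

INTERFACE

Orientations are given as a rotation vector (axis times angle).
In Python, from cell import robot gives the robot as it stands.
- The arm moves only by the tool arm_command, never from a script. Its argument "rows" is a list of rows, each a list of 3 entries, a list of its own where there are three numbers: the finger opening in mm, from 0 to 85.4, then the shift along the tool's x, y, z in mm, then the turn about the tool's z in rad. In form: [[jaw, [x, y, z], turn], ...]. A call has 1 to 8 rows; each row is the pose to reach, as a shift and turn from the pose commanded when the call began, along the tool's axes at that moment; what a row does not reach only later rows make up. A row lasts 1/10 s, in which the tool goes at most 50 mm and 8.59 degrees, less where a joint would pass 70% of its speed; a pose out of reach is approached as far as the arm can. A call with a gripper value outside its range is refused whole. The fingers move at their own pace and stop on an object; "newtons" is the grip in N (left out, the last holds). Time passes only in rows, so rows that repeat a pose let the fingers close. It gives the time, the measured TCP pose, the force and the opening at its end, in the units of the state.
- robot.state(): the state, without advancing time (a new reading comes with each control period).
- robot.read_camera(name): name is "scene" or "top" or "wrist"; returns (picture, depth): 400x640x3 uint8, red, green, blue; 400x640 float32, m along the optical axis (not along the pixel's ray), 0 where there is no reading.
- robot.camera_info(name): a dict with "mtx" (3x3 intrinsics, pixels), "k1" (the pictures are not rectified: a ray, as slopes to the right and down, at radius r is drawn at 1 + k1 r^2 times it, then the intrinsics apply), "xyz" and "attitude" of the camera in the world. Camera axes: x right, y down, z forward; pixel columns grow to the right and rows downward; lengths in m; the calibration is good to about 2 mm. A picture is of the moment at which its call begins: read the wrist's pose just before it. camera_info takes no time and is no camera call; for the wrist camera it gives the pose at the moment of the call.
- robot.close_job(): hands the job in, once; it reports no verdict.
The state is a dict: "time_s": time; "qpos": joint angles; "joint_velocities": joint speeds; "joint_torque": joint torques, N m; "tcp_pos": TCP position; "tcp_rot": TCP orientation; "wrist_force": force on the tool from outside, world axes, zero at the start; "torque": the same for the moment, N m; "opening": finger opening in m.
Only numpy, scipy, OpenCV 4.12 (cv2) and the standard library are available. Lean on these libraries where they do the work, as an engineer would, in place of code of your own. Each camera call takes 0.05 s, during which the arm holds its last target. There are 200 camera calls.

## Working session

There is one attempt and no reset: what is moved stays moved. The work goes in short steps, Python scripts to look and compute and a tool call to move; the robot and the scene stay as the last step left them, time stands still between calls to the robot, and variables do not carry over. Pictures are saved under pics/ and viewed, about 8 in all and at most 12, crops included, and the job is handed in when it is done.

Besides the shell and the picture viewer there is one more tool, called as name(argument=value, ...), one argument or row to a line, values as JSON. arm_command: Moves the arm, as the interface text tells. Its arguments: {"type":"object","properties":{"rows":{"type":"array","items":{"type":"array"}},"newtons":{"type":"number"}},"required":["rows"]}

```bash
ls; mkdir -p pics; cat > h.py <<'E'
import numpy as np, cv2
from scipy.spatial.transform import Rotation as R
from cell import robot
def rot(a):
    a=np.array(a,float); return a if a.shape==(3,3) else R.from_rotvec(a).as_matrix()
def shot(n):
    ci=robot.camera_info(n); im,d=robot.read_camera(n); return im,d,ci
def rays(ci,uv):
    K=np.array(ci["mtx"]); uv=np.asarray(uv,float).reshape(-1,1,2)
    n=cv2.undistortPoints(uv,K,np.array([ci["k1"],0,0,0,0.]))[:,0]
    return np.c_[n,np.ones(len(n))]@rot(ci["attitude"]).T
def onz(ci,uv,z):
    r=rays(ci,uv); o=np.array(ci["xyz"]); return o+r*((z-o[2])/r[:,2])[:,None]
def pts(ci,uv,d):
    uv=np.asarray(uv,int).reshape(-1,2); return np.array(ci["xyz"])+rays(ci,uv)*d[uv[:,1],uv[:,0]][:,None]
def save(n,im): cv2.imwrite(f"pics/{n}.png",im[...,::-1])
E
python3 - <<'E'
from h import *
print(robot.state())
for n in ("scene","top"):
    im,d,ci=shot(n); print(n,ci); save(n+"0",im); np.savez(n+"0.npz",im=im,d=d)
E
```

```text
pics
{'time_s': 0.0, 'qpos': array([ 1.17118166e+00,  1.16506154e-01,  1.44228507e+00, -2.45828495e-05,
        1.58399050e+00, -3.78323791e-02]), 'joint_velocities': array([-0.00160585,  0.00131722, -0.00094654,  0.00059538, -0.00181609,
       -0.0016887 ]), 'joint_torque': array([-5.21004782e-03, -7.31961823e+01, -6.32509375e+01, -3.45271465e-04,
        5.91033924e-03,  3.66937388e-05]), 'tcp_pos': array([0.23888178, 0.6311414 , 0.25553626]), 'tcp_rot': array([-5.65150425e-01, -3.09010287e+00,  1.83151888e-03]), 'wrist_force': array([ 0.58861735,  0.41096109, -0.2119869 ]), 'torque': array([ 0.02244014,  0.0236613 , -0.01103815]), 'opening': 0.08537573712303492}
scene {'mtx': array([[400.98387241,   0.        , 321.85733129],
       [  0.        , 400.98387241, 193.7428769 ],
       [  0.        ,   0.        ,   1.        ]]), 'k1': -0.09425668908870291, 'xyz': array([1.07302853, 0.25583539, 0.77766291]), 'attitude': array([-1.52862965, -2.14301482,  0.78295532])}
top {'mtx': array([[467.22996703,   0.        , 319.99273124],
       [  0.        , 467.22996703, 198.57178089],
       [  0.        ,   0.        ,   1.        ]]), 'k1': -0.05790905145757513, 'xyz': array([0.40336805, 0.05786481, 1.29070887]), 'attitude': array([-2.16392196,  2.13594148, -0.12663896])}
```

View pics/scene0.png

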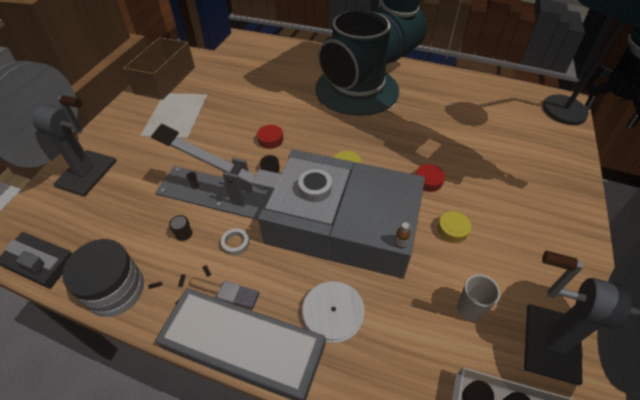

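View pics/top0.png

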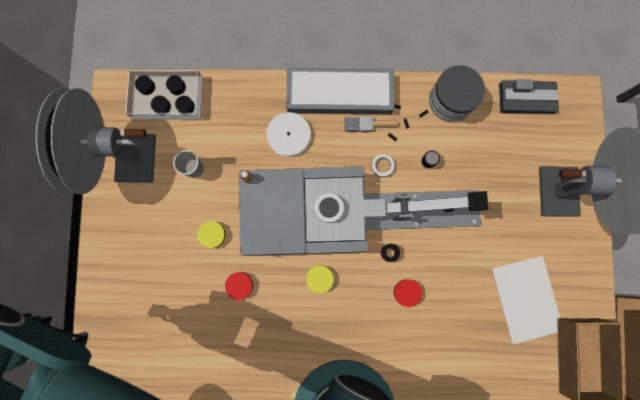

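The scene view shows the tin on the flap at about (314,183), the pad at (164,134), the cement at (403,235) and the core at (269,164). In the top view the box spans (239,169)–(367,254), with the tin at (330,207), the pad at (478,200), the cement at (247,176) and the core at (390,253). Next I'll measure these positions.

```bash
python3 - <<'E'
from h import *
z=np.load("top0.npz"); d=z["d"]; im=z["im"]; ci=robot.camera_info("top")
v,u=np.mgrid[0:400,0:640]; P=pts(ci,np.c_[u.ravel(),v.ravel()],d).reshape(400,640,3); Z=P[...,2]
roi=(u>225)&(u<385)&(v>155)&(v<265)
m=((Z>.09)&(Z<.112)&roi).astype(np.uint8)
m=cv2.morphologyEx(m,cv2.MORPH_OPEN,np.ones((5,5)))
c=max(cv2.findContours(m,0,2)[0],key=cv2.contourArea)
W=onz(ci,c[:,0].astype(float),.1)[:,:2].astype(np.float32)
rc=cv2.minAreaRect(W); print("box rect",rc); print(cv2.boxPoints(rc)); print("medZ",np.median(Z[m>0]))
# tin: points at z .12-.135
for nm,lo,hi,r in (("tin",.118,.145,(295,365,175,240)),("pad",.165,.2,(462,495,185,215)),("cem",.13,.2,(235,260,165,190))):
    q=(Z>lo)&(Z<hi)&(u>r[0])&(u<r[1])&(v>r[2])&(v<r[3]); A=P[q]
    cc,rr=cv2.minEnclosingCircle(A[:,:2].astype(np.float32)); print(nm,q.sum(),A.mean(0),cc,rr,np.median(A[:,2]))
g=im.max(2); q=((g<50)&(u>462)&(u<495)&(v>185)&(v<215)).astype(np.uint8)
c=max(cv2.findContours(q,0,2)[0],key=cv2.contourArea); rc2=cv2.minAreaRect(c); print("pad px",rc2, onz(ci,[rc2[0]],.181))
# scene cross-check
z=np.load("scene0.npz"); im=z["im"]; ci=robot.camera_info("scene"); d=z["d"]
P2=pts(ci,np.c_[u.ravel(),v.ravel()],d).reshape(400,640,3)
q=(P2[...,2]>.118)&(P2[...,2]<.14)&(u>290)&(u<340)&(v>165)&(v<205); print("tin scene",P2[q].mean(0),cv2.minEnclosingCircle(P2[q][:,:2].astype(np.float32)))
q=(P2[...,2]>.165)&(u>145)&(u<180)&(v>120)&(v<148); print("pad scene",P2[q].mean(0),q.sum())
E
```

```text
box rect ((0.5283194184303284, 0.09224465489387512), (0.2198593020439148, 0.3720908761024475), 2.6345431804656982)
[[ 0.40995437  0.2730405 ]
 [ 0.42705756 -0.09865708]
 [ 0.64668447 -0.08855119]
 [ 0.6295813   0.28314638]]
medZ 0.10035086613959698
tin 678 [0.53176496 0.05092839 0.1300783 ] (0.5320670008659363, 0.05098588019609451) 0.03701740875840187 0.13016803031109514
pad 380 [ 0.5464468  -0.3072354   0.17976228] (0.5471830368041992, -0.30504855513572693) 0.03097803145647049 0.1800498426209487
cem 98 [0.60575038 0.25560824 0.14638936] (0.6072681546211243, 0.25732964277267456) 0.01396209467202425 0.14157083656390634
pad px ((477.56854248046875, 200.95938110351562), (18.239242553710938, 18.381738662719727), 85.91438293457031) [[ 0.54551375 -0.30760466  0.181     ]]
tin scene [0.53663716 0.0498517  0.12993187] ((0.5326751470565796, 0.04900422692298889), 0.038349635899066925)
pad scene [ 0.55471566 -0.29979371  0.18536436] 375
```

```bash
cat >> h.py <<'E'
ORG=np.array([.5276,.1083]); BY=np.array([-.0460,.9989]); BX=np.array([.9989,.0460])
def box2w(x,y,z): return np.r_[ORG+x*BX+y*BY,z]
def w2box(p): p=np.asarray(p); return np.r_[(p[:2]-ORG)@BX,(p[:2]-ORG)@BY,p[2]]
def plan(x,y,z):
    s=robot.state(); T=rot(s["tcp_rot"]); D=np.c_[np.r_[BY,0],np.r_[BX,0],[0,0,-1]]
    print("t",s["time_s"],"tcp box",w2box(s["tcp_pos"]).round(4),"shift mm",(T.T@(box2w(x,y,z)-s["tcp_pos"])*1000).round(1),
     "turn",R.from_matrix(T.T@D).as_rotvec().round(3),"F",s["wrist_force"].round(2),"open",round(s["opening"],4))
E
python3 - <<'E'
from h import *
print(w2box([.5322,.0503,.13]),w2box([.5465,-.3072,.18]))
plan(.002,-.12,.22)
E
```

```text
[ 0.00192694 -0.0581478   0.13      ] [-2.3379000e-04 -4.1591235e-01  1.8000000e-01]
t 0.1 tcp box [-0.2644  0.5356  0.2556] shift mm [-504.5 -496.1   36.1] turn [-1.000e-03  1.000e-03  1.163e+00] F [0.28 0.31 0.48] open 0.0856
```

arm_command(
  rows=[
    [40, [-35, -34, 0], 0.08],
    [40, [-70, -68, 0], 0.16],
    [40, [-105, -102, 0], 0.24],
    [40, [-140, -136, 0], 0.32],
    [40, [-175, -170, 0], 0.4],
    [40, [-210, -204, 0], 0.48],
    [40, [-245, -238, 0], 0.56],
    [40, [-280, -272, 0], 0.64],
  ],
  newtons=20,
)

```text
time_s: 0.9
tcp_pos: [0.4048, 0.2759, 0.2562]
tcp_rot: [1.513, 2.753, 0.0]
wrist_force: [0.6, -0.1, -0.6]
opening: 0.04
```

```bash
python3 -c "
from h import *
plan(.002,-.12,.22)"
```

```text
t 0.9 tcp box [-0.115   0.1731  0.2562] shift mm [-312.5  -44.1   36.2] turn [0.   0.   0.52] F [ 0.63 -0.07 -0.62] open 0.04
```

arm_command(
  rows=[
    [40, [-45, -6, 0], 0.08],
    [40, [-90, -13, 0], 0.16],
    [40, [-135, -19, 0], 0.24],
    [40, [-180, -26, 0], 0.31],
    [40, [-225, -32, 0], 0.39],
    [40, [-270, -39, 10], 0.46],
    [40, [-313, -45, 36], 0.523],
    [40, [-313, -45, 36], 0.523],
  ],
)

```text
time_s: 1.7
tcp_pos: [0.5353, -0.0138, 0.2164]
tcp_rot: [-2.174, -2.263, 0.006]
wrist_force: [-1.4, -0.1, -0.7]
opening: 0.0401
```

```bash
python3 - <<'E'
from h import *
plan(.002,-.112,.133)
im,d,ci=shot("wrist"); save("w1",im); print(ci["xyz"],w2box(ci["xyz"]))
im,d,ci=shot("scene"); save("s1",im[100:300,130:450])
E
```

```text
t 1.7 tcp box [ 0.0021 -0.1224  0.2164] shift mm [10.4  0.3 83.4] turn [-0.005  0.    -0.006] F [-1.42 -0.09 -0.75] open 0.0401
[0.53219892 0.06985295 0.33471069] [ 0.0028253  -0.03861631  0.33471069]
```

View pics/w1.png

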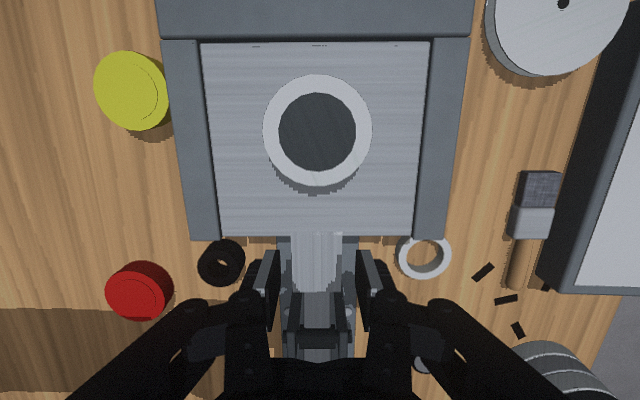

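The wrist view shows the tin centred at (318,130), with the fingers straddling its mid-plane at (265,285) and (372,285). Going down behind it now.

arm_command(
  rows=[
    [40, [0, 0, 30], 0],
    [40, [0, 0, 55], 0],
    [40, [0, 0, 70], 0],
    [40, [0, 0, 80], 0],
    [40, [0, 0, 83], 0],
    [40, [0, 0, 83], 0],
    [40, [0, 0, 83], 0],
  ],
)

```text
time_s: 2.5
tcp_pos: [0.5357, -0.01, 0.1384]
tcp_rot: [2.169, 2.271, 0.001]
wrist_force: [0.3, 0.6, 0.8]
opening: 0.0397
```

```bash
python3 - <<'E'
from h import *
plan(.002,.043,.133)
im,d,ci=shot("scene"); save("s2",cv2.resize(im[130:280,220:440],None,fx=3,fy=3))
E
```

```text
t 2.5 tcp box [ 0.0026 -0.1186  0.1384] shift mm [161.6  -0.6   5.4] turn [0.001 0.    0.   ] F [0.35 0.63 0.85] open 0.0397
```

View pics/s2.png

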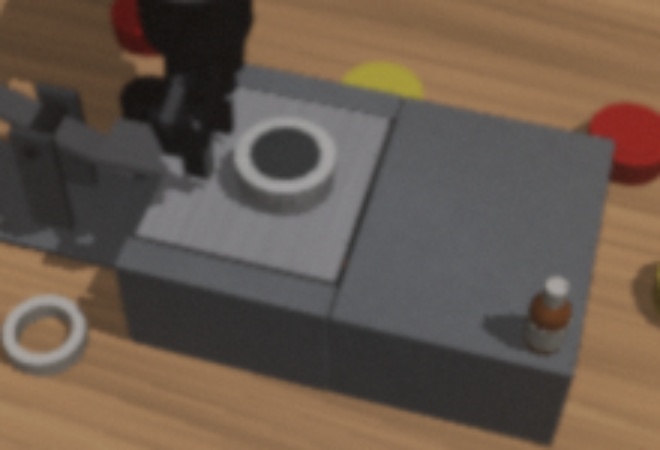

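The crop shows the fingers just behind the tin on the lever side, clear of it and of the flap. Starting the push slowly.

arm_command(
  rows=[
    [40, [2, 0, 2], 0],
    [40, [5, 0, 4], 0],
    [40, [8, 0, 4], 0],
    [40, [11, 0, 4], 0],
    [40, [14, 0, 4], 0],
    [40, [17, 0, 4], 0],
    [40, [20, 0, 4], 0],
    [40, [23, 0, 4], 0],
  ],
)

```text
time_s: 3.35
tcp_pos: [0.5342, 0.0131, 0.1333]
tcp_rot: [2.17, 2.272, -0.0]
wrist_force: [-0.3, -1.3, 0.5]
opening: 0.0403
```

arm_command(
  rows=[
    [40, [3, 0, 0], 0],
    [40, [7, 0, 0], 0],
    [40, [11, 0, 0], 0],
    [40, [15, 0, 0], 0],
    [40, [19, 0, 0], 0],
    [40, [23, 0, 0], 0],
    [40, [27, 0, 0], 0],
    [40, [31, 0, 0], 0],
  ],
)

```text
time_s: 4.15
tcp_pos: [0.5328, 0.0442, 0.1333]
tcp_rot: [2.17, 2.272, 0.0]
wrist_force: [-1.2, -0.8, 0.6]
opening: 0.04
```

```bash
cat >> h.py <<'E'
def tin(zc=.13):
    im,d,ci=shot("top"); v,u=np.mgrid[0:400,0:640]; P=pts(ci,np.c_[u.ravel(),v.ravel()],d)
    B=np.c_[(P[:,:2]-ORG)@BX,(P[:,:2]-ORG)@BY]
    q=(P[:,2]>.121)&(P[:,2]<.139)&(abs(B[:,0])<.07)&(B[:,1]>-.14)&(B[:,1]<.135)
    print("tin box",B[q].min(0),B[q].max(0),np.median(P[q,2]),q.sum()); return im
E
python3 - <<'E'
from h import *
plan(.002,.043,.133); save("t2",tin())
im,d,ci=shot("wrist"); save("w2",im)
E
```

```text
t 4.15 tcp box [ 0.0022 -0.0643  0.1333] shift mm [107.3  -0.2   0.3] turn [0. 0. 0.] F [-1.24 -0.81  0.64] open 0.04
tin box [-0.03440686 -0.04390127] [-0.0190596  -0.00637973] 0.12996903417685401 72
```

View pics/w2.png

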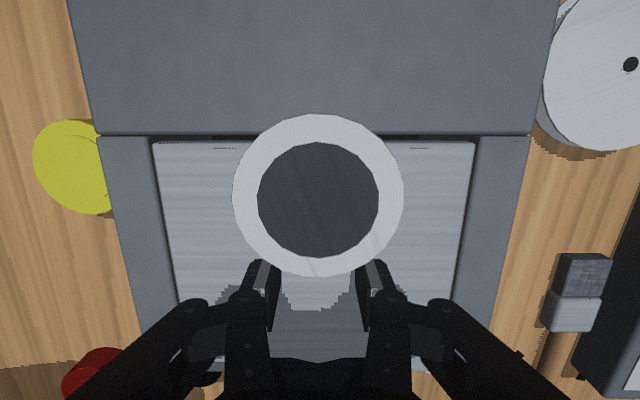

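The tin sits at (318,195), cradled evenly by both fingers and flat, so I'll keep pushing.

arm_command(
  rows=[
    [40, [3, 0, 0], 0],
    [40, [7, 0, 0], 0],
    [40, [11, 0, 0], 0],
    [40, [15, 0, 0], 0],
    [40, [19, 0, 0], 0],
    [40, [23, 0, 0], 0],
    [40, [27, 0, 0], 0],
    [40, [31, 0, 0], 0],
  ],
)

```text
time_s: 5.05
tcp_pos: [0.5313, 0.0752, 0.1332]
tcp_rot: [-2.17, -2.272, 0.0]
wrist_force: [0.4, -1.0, -0.4]
opening: 0.0401
```

arm_command(
  rows=[
    [40, [4, 0, 0], 0],
    [40, [8, 0, 0], 0],
    [40, [12, 0, 0], 0],
    [40, [16, 0, 0], 0],
    [40, [20, 0, 0], 0],
    [40, [24, 0, 0], 0],
    [40, [28, 0, 0], 0],
    [40, [32, 0, 0], 0],
  ],
)

```text
time_s: 5.85
tcp_pos: [0.5299, 0.1071, 0.1334]
tcp_rot: [2.17, 2.272, 0.0]
wrist_force: [-0.6, -1.2, 0.0]
opening: 0.0401
```

arm_command(
  rows=[
    [40, [4, 0, 0], 0],
    [40, [8, 0, 0], 0],
    [40, [12, 0, 0], 0],
    [40, [16, 0, 0], 0],
    [40, [20, 0, 0], 0],
    [40, [24, 0, 0], 0],
    [40, [28, 0, 0], 0],
    [40, [31, 0, 0], 0],
  ],
)

```text
time_s: 6.65
tcp_pos: [0.5284, 0.138, 0.1333]
tcp_rot: [-2.17, -2.272, 0.0]
wrist_force: [0.8, -1.4, -0.1]
opening: 0.0403
```

arm_command(
  rows=[
    [40, [3, 0, 0], 0],
    [40, [6, 0, 0], 0],
    [40, [8, 0, 0], 0],
    [40, [9, 0, 0], 0],
    [40, [9, 0, 0], 0],
    [40, [4, 0, 0], 0],
    [40, [-8, 0, 0], 0],
    [40, [-25, 0, 0], 0],
  ],
)

```text
time_s: 7.45
tcp_pos: [0.5296, 0.112, 0.1333]
tcp_rot: [-2.169, -2.273, 0.0]
wrist_force: [-0.3, 0.3, 0.2]
opening: 0.0401
```

```bash
python3 - <<'E'
from h import *
plan(.002,-.05,.25)
im,d,ci=shot("wrist"); save("w3",im)
g=im.max(2); v,u=np.mgrid[0:400,0:640]
P=pts(ci,np.c_[u.ravel(),v.ravel()],d); B=np.c_[(P[:,:2]-ORG)@BX,(P[:,:2]-ORG)@BY]
q=(P[:,2]>.122)&(P[:,2]<.138)&(B[:,1]>.02)&(B[:,1]<.15)&(abs(B[:,0])<.06)
print(cv2.minEnclosingCircle(B[q].astype(np.float32)),B[q].min(0),B[q].max(0),np.median(P[q,2]))
E
```

```text
t 7.45 tcp box [0.0021 0.0036 0.1333] shift mm [ -53.6   -0.2 -116.7] turn [-0.    -0.     0.001] F [-0.29  0.29  0.17] open 0.0401
((0.0019976755138486624, 0.08064127713441849), 0.03741674870252609) [-0.03477246  0.04364916] [0.03928693 0.11724325] 0.12913470264642796
```

View pics/w3.png

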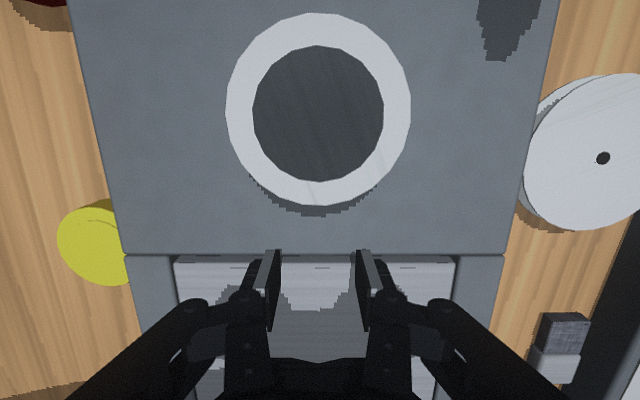

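The tin is at box (0.002, 0.081), top at z≈0.13, and in view at (318,110), wholly past the hinge seam at row 253. Next I raise the fingers, close them and go over the pad.

arm_command(
  rows=[
    [40, [0, 0, -35], 0],
    [40, [0, 0, -80], 0],
    [20, [-10, 0, -127], 0],
    [0, [-50, 0, -127], 0],
    [0, [-95, 0, -127], 0],
    [0, [-140, 0, -127], 0],
    [0, [-185, 0, -127], 0],
    [0, [-230, 0, -127], 0],
  ],
)

```text
time_s: 8.3
tcp_pos: [0.5396, -0.1194, 0.2605]
tcp_rot: [2.17, 2.271, 0.0]
wrist_force: [1.2, 0.7, 0.7]
opening: 0.0002
```

arm_command(
  rows=[
    [0, [-45, 0, 0], 0],
    [0, [-90, 0, 0], 0],
    [0, [-130, -1, 0], 0],
    [0, [-165, -2, 0], 0],
    [0, [-185, -2, 0], 0],
    [0, [-190, -2, 0], 0],
    [0, [-190, -2, 0], 0],
    [0, [-190, -2, 0], 0],
  ],
)

```text
time_s: 9.1
tcp_pos: [0.547, -0.306, 0.2604]
tcp_rot: [-2.169, -2.273, -0.0]
wrist_force: [0.0, 0.5, 0.1]
opening: 0.0
```

```bash
python3 - <<'E'
from h import *
plan(0,-.422,.210); tin()
im,d,ci=shot("scene"); save("s4",cv2.resize(im[80:280,80:440],None,fx=2,fy=2))
E
```

```text
t 9.1 tcp box [ 3.000e-04 -4.147e-01  2.604e-01] shift mm [-7.3 -0.3 50.4] turn [ 0.    -0.     0.001] F [0.05 0.48 0.09] open 0.0
tin box [-0.0335915   0.04287648] [0.03775569 0.11585474] 0.12817414414803663 683
```

View pics/s4.png

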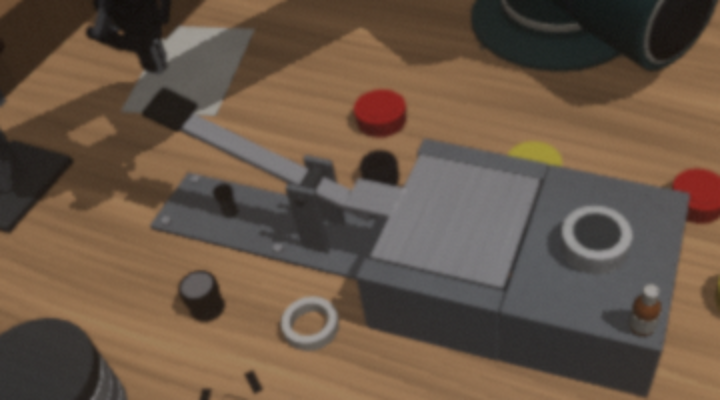

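The scene shows the tin on the fixed top, the flap shut, and the closed fingers above the pad (170,108). Lowering to contact and then pressing.

arm_command(
  rows=[
    [0, [-3, 0, 20], 0],
    [0, [-7, 0, 35], 0],
    [0, [-7, 0, 45], 0],
    [0, [-7, 0, 50], 0],
    [0, [-7, 0, 54], 0],
    [0, [-7, 0, 58], 0],
    [0, [-8, 0, 63], 0],
    [0, [-8, 0, 68], 0],
  ],
)

```text
time_s: 10.0
tcp_pos: [0.5478, -0.3154, 0.194]
tcp_rot: [2.168, 2.27, 0.0]
wrist_force: [0.1, -2.4, 8.3]
opening: -0.0001
```

```bash
python3 - <<'E'
from h import *
plan(0,-.43,.079)
E
```

```text
t 10.0 tcp box [ 0.0007 -0.4242  0.194 ] shift mm [ -5.5  -1.  115. ] turn [ 0.002  0.002 -0.   ] F [ 0.15 -2.43  8.3 ] open -0.0001
```

Contact at 8 N and the lever is moving, so I'll press on down.

arm_command(
  rows=[
    [0, [0, 0, 8], 0],
    [0, [-1, 0, 17], 0],
    [0, [-3, 0, 26], 0],
    [0, [-4, 0, 35], 0],
    [0, [-5, 0, 44], 0],
    [0, [-6, 0, 53], 0],
    [0, [-7, 0, 62], 0],
    [0, [-8, 0, 70], 0],
  ],
)

```text
time_s: 10.8
tcp_pos: [0.5483, -0.3228, 0.1235]
tcp_rot: [2.168, 2.271, 0.002]
wrist_force: [-0.3, 4.6, 9.0]
opening: 0.0001
```

```bash
python3 - <<'E'
from h import *
plan(0,-.43,.079)
E
```

```text
t 10.8 tcp box [ 0.0009 -0.4316  0.1235] shift mm [ 1.6 -1.  44.5] turn [0.002 0.    0.   ] F [-0.32  4.65  9.  ] open 0.0001
```

arm_command(
  rows=[
    [0, [0, -1, 8], 0],
    [0, [0, -1, 16], 0],
    [0, [0, -1, 23], 0],
    [0, [1, -1, 30], 0],
    [0, [1, -1, 36], 0],
    [0, [1, -1, 40], 0],
    [0, [1, -1, 43], 0],
    [0, [1, -1, 44], 0],
  ],
)

```text
time_s: 11.6
tcp_pos: [0.5475, -0.322, 0.0802]
tcp_rot: [2.168, 2.271, 0.001]
wrist_force: [-5.0, 2.8, 17.4]
opening: -0.0002
```

```bash
python3 - <<'E'
from h import *
plan(0,-.43,.079)
E
```

```text
t 11.6 tcp box [ 0.     -0.4308  0.0802] shift mm [ 0.8 -0.   1.2] turn [0.002 0.001 0.   ] F [-5.01  2.81 17.39] open -0.0002
```

arm_command(
  rows=[
    [0, [0, 0, 0.5], 0],
    [0, [0, 0, 1], 0],
    [0, [0, 0, 1.5], 0],
    [0, [0, 0, 1.5], 0],
    [0, [0, 0, 1.5], 0],
  ],
)

```text
time_s: 12.1
tcp_pos: [0.5477, -0.3224, 0.08]
tcp_rot: [2.167, 2.269, 0.001]
wrist_force: [-4.6, 2.7, 22.0]
opening: 0.0002
```

```bash
python3 - <<'E'
from h import *
plan(0,-.43,.079); tin()
im,d,ci=shot("scene"); save("s5",cv2.resize(im[80:280,80:440],None,fx=2,fy=2))
v,u=np.mgrid[0:400,0:640]
P=pts(ci,np.c_[u.ravel(),v.ravel()],d); B=np.c_[(P[:,:2]-ORG)@BX,(P[:,:2]-ORG)@BY,P[:,2]]
q=(abs(B[:,0])<.07)&(B[:,1]>-.14)&(B[:,1]<-.02)&(B[:,2]>.09)&(B[:,2]<.18)
print("flap angle",np.arctan(-np.polyfit(B[q,1],B[q,2],1)[0]),q.sum())
q=(abs(B[:,0])<.01)&(B[:,1]>-.39)&(B[:,1]<-.29)&(B[:,2]>.055)&(B[:,2]<.14)
print("lever slope",np.arctan(np.polyfit(B[q,1],B[q,2],1)[0]),q.sum())
E
```

```text
t 12.1 tcp box [ 3.000e-04 -4.311e-01  8.000e-02] shift mm [ 1.2 -0.3  1. ] turn [0.003 0.002 0.   ] F [-4.59  2.73 21.97] open 0.0002
tin box [-0.06987226 -0.13928642] [0.06990413 0.11595492] 0.12883578735774803 2018
flap angle 0.29723692327458456 2859
lever slope 0.34363522635597327 187
```

View pics/s5.png

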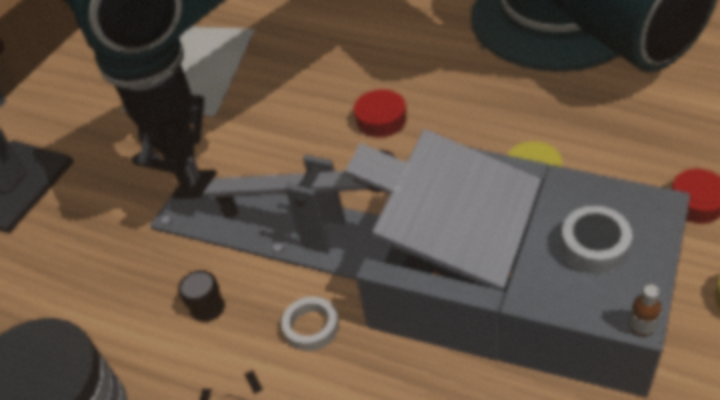

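The lever is on its stop: slope 0.344 down, flap at 0.297 rad, 22 N and no more motion. The tin hasn't moved (595,235 in the crop). I'll hold briefly, then hand in.

arm_command(
  rows=[
    [0, [0, 0, 0.5], 0],
    [0, [0, 0, 0.5], 0],
    [0, [0, 0, 0.5], 0],
    [0, [0, 0, 0.5], 0],
  ],
)

```text
time_s: 12.6
tcp_pos: [0.5478, -0.3224, 0.0799]
tcp_rot: [2.167, 2.269, 0.001]
wrist_force: [-6.3, 4.1, 25.7]
opening: -0.0002
```

```bash
python3 - <<'E'
from h import *
plan(0,-.43,.079)
print(robot.close_job())
E
```

```text
t 12.6 tcp box [ 3.000e-04 -4.311e-01  7.990e-02] shift mm [ 1.1 -0.4  0.9] turn [0.003 0.002 0.   ] F [-6.29  4.09 25.68] open -0.0002
the job is handed in; nothing more can be done
None
```

I pushed the tin with two spread fingers along the box onto the fixed top. I then pressed the lever pad down to its stop with the fingers closed and handed the job in at about 12.6 s, still holding it down.

- **Tin:** measured at box x ≈ 0.002, y ≈ 0.081 m, with its top at z ≈ 0.13, so it lies flat and wholly off the flap.
- **Lever and flap:** the bar slopes 0.344 rad down (0.34 at the stop) and the flap is at 0.297 rad. The fingers press with about 26 N vertically.
- **Other things:** the ones in the last scene picture look unmoved, but I did not measure them. The reel, brush and cup were outside that crop.
- **Failed check:** my last top-view tin measurement also picked up raised flap points, so only its far tin edge (y = 0.116 m) counts. That edge matches the earlier reading, and the final scene picture agrees.

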